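# Lay out oil samples and their filter patches for the report photograph

## Robot

A 6-joint arm with a two-finger parallel gripper is mounted at the origin on the work surface. World frame = base frame: x ahead of the robot, y to its left, z up, the work surface at z = 0. Lengths are in mm, angles in rad, forces in N, time in s.
With the tool pointing down it reaches from about 300 to 775 mm from the base axis. Payload 14.6 kg.
Tool frame: the origin (TCP) lies between the finger pads; the fingertips stand 8 mm ahead of it and the grasp point (between the pads) lies 11 mm behind it; z points along the fingers, y is the direction in which the jaws open and shut (so a half turn about z gives the same grasp; the last joint's range is limited). The gripper opens to 94 mm and grips with 3 to 60 N. Pads are 16 mm wide; open, the fingers measure 119 mm over their backs; the gripper's body (75 mm by 177 mm) begins 78 mm behind the grasp point.
Start: joints at [1.104, 0.3, 1.521, -0, 1.321, -0.067], TCP at [214.075, 506.617, 213.446] pointing down, gripper open.
Joint ranges: [-3.03, 3.03], [-0.79, 2.21], [0.23, 2.52], [-1.04, 4.18], [0, 3.07], [-2.55, 2.55]. Speed limits (rad/s): [2.22, 2.22, 2.57, 3.14, 3.14, 3.14].

## Interface

Orientations are given as [roll, pitch, yaw] about the fixed x, y, z axes, in that order (R = Rz(yaw) Ry(pitch) Rx(roll)).
In Python, from cell import manip gives the robot as it stands. The module is installed in compiled form; this text tells all that it offers.
- The arm moves only by the tool send_rows, never from a script. Its argument "series" is a list that holds one entry, the list of rows, each a list of 5 numbers: the opening, from 0 (shut) to 1 (fully open), then the shift along the tool's x, y, z in mm, then the turn about the tool's z in degrees. In form: [[[gripper, dx, dy, dz, roll], ...]]. A call has 1 to 10 rows; each row is the pose to reach, as a shift and turn from the pose commanded when the call began, along the tool's axes at that moment; what a row does not reach only later rows make up. A row lasts 1/10 s, in which the tool goes at most 50 mm and 8.59 degrees, less where a joint would pass 70% of its speed; a pose out of reach is approached as far as the arm can. A call with a gripper value outside its range is refused whole. The fingers move at their own pace and stop on an object; "newtons" is the grip in N (left out, the last holds). Time passes only in rows, so rows that repeat a pose let the fingers close. It gives the time, the measured TCP pose, the force and the opening at its end, in the units of the state.
- manip.read_state(): the state, without advancing time (a new reading comes with each control period).
- manip.camera(name): name is "scene" or "side" or "wrist"; returns a dict with "img" (400x640x3 uint8, red, green, blue), "vfov" (degrees; the focal length in pixels is half the picture's height over the tangent of half this angle, whatever the lens; pixels are square), "cx", "cy" (the principal point, pixels), "pose" (4x4, takes a point from camera to world coordinates); the wrist camera has in their place "T_tool_cam" (4x4, takes a point from camera to tool coordinates, whose origin is the TCP and whose axes are the flange's). Camera axes: x right, y down, z forward; pixel columns grow to the right and rows downward; lengths in mm; the calibration is good to about 2 mm. A picture is of the moment at which its call begins: read the wrist's pose just before it. There is no depth.
- manip.sign_off(): hands the job in, once; it reports no verdict.
Trained networks look in a picture, given as the dict that the camera call returned (one of the last four; its "shot" number tells which), for a name from the list of things; names that differ only in an ending like _2 or _b are one class to them, and where a whole thing is asked for, a point or a joint stands for the part that bears it (a point fixed in the world has none). Each returns a list of dicts, best first, with "conf" (0 to 1); they miss things now and then, are a little off and sometimes report something else, mostly with a low value. They report only what shows in the picture. A call takes as long as a camera call. They do not tell look-alikes from the thing itself.
- manip.find_in(target, picture): "rect" ([left, top, width, height] in pixels, round what is visible of it).
- manip.silhouettes(target, picture): "pixels" (400x640 bool, what is visible of it) and "rect" ([left, top, width, height] in pixels, round what is visible of it).
The state is a dict: "clock": time; "joints": joint angles; "qd": joint speeds; "effort": joint torques, N m; "eef_pos": TCP position; "eef_rot": TCP orientation; "wrist_force": force on the tool from outside, world axes, zero at the start; "moment": the same for the moment, N m; "finger_gap": finger opening in mm.
Only numpy, scipy, OpenCV 4.12 (cv2) and the standard library are available. Lean on these libraries where they do the work, as an engineer would, in place of code of your own. Each camera call takes 0.05 s, during which the arm holds its last target. There are 200 camera calls.

## Task

Lay out the oil samples on the light panel for the report photograph: stand the amber bottle midway between the pale and the dark bottle, in line with them, and set each filter-patch dish squarely in front of the bottle whose oil stained it, leaving about 2 cm clear between dish and bottle (front and left are as seen from the robot). Then lay the grey reference tile flat to the left of the leftmost dish, in line with the row of dishes and square to the panel, its centre about as far (10 cm) from that dish's centre as the dishes' centres are from each other. Do not shift the two bottles already on the panel, leave the solvent bottle and the beaker where they are, and tip nothing over.

Things in the scene. Friction and masses are not known exactly. Their poses are not given: they have to be found in the camera images.
- light_panel: flat white light panel with a thin aluminium frame, 180 (its x) by 400 (its y) by 10 mm high, fixed to the black bench, placed and turned a little differently each time. Origin: centre of its underside; +x to its back (away from the robot), +y to its left as the robot sees it. Two bottles already stand on it at x = +30 mm, one at about y = +55 and one at about y = -145 mm.
- pale_bottle: round glass sample bottle, 42 mm diameter, straight sides up to 46 mm, sloping shoulder, 26 mm white cap, 72 mm high in all; about 110 g; filled with pale yellow oil; already standing on the panel, at the left or the right end of the back row; stays where it is. Origin: centre of its underside, z up, x and y along the panel's x and y at the start (so its -x is its front).
- dark_bottle: round glass sample bottle, 42 mm diameter, straight sides up to 46 mm, sloping shoulder, 26 mm white cap, 72 mm high in all; about 110 g; filled with dark brown, nearly black oil; already standing on the panel, at the other end of the back row; stays where it is. Origin: centre of its underside, z up, x and y along the panel's x and y at the start (so its -x is its front).
- amber_bottle: round glass sample bottle, 42 mm diameter, straight sides up to 46 mm, sloping shoulder, 26 mm white cap, 72 mm high in all; about 110 g; filled with orange-amber oil; starts on the bench and goes between the other two. Origin: centre of its underside, z up.
- pale_dish: closed flat glass Petri dish, 60 mm diameter, 15 mm high, about 45 g, containing the 47 mm round filter patch of the pale oil, which is stained pale cream yellow; starts on the bench and goes in front of the pale bottle. Origin: centre of its underside, z up.
- amber_dish: closed flat glass Petri dish, 60 mm diameter, 15 mm high, about 45 g, containing the 47 mm round filter patch of the amber oil, which is stained orange-tan; starts on the bench and goes in front of the amber bottle. Origin: centre of its underside, z up.
- dark_dish: closed flat glass Petri dish, 60 mm diameter, 15 mm high, about 45 g, containing the 47 mm round filter patch of the dark oil, which is stained dark brown; starts on the bench and goes in front of the dark bottle. Origin: centre of its underside, z up.
- grey_tile: square ceramic photographic reference tile, 50 x 50 x 8 mm, about 50 g, grey face with a thin white border; starts on the bench, turned anyhow. Origin: centre of its underside, x and y along its edges, z up.
- solvent_bottle: round glass sample bottle, 42 mm diameter, straight sides up to 46 mm, sloping shoulder, 26 mm blue cap, 72 mm high in all; about 110 g; filled with colourless solvent; a bystander on the bench among the loose things; leave it where it is. Origin: centre of its underside, z up.
- beaker: empty glass beaker, 52 mm across the rim, 70 mm high, a bystander on the bench to the right of the panel's back; leave it where it is. Origin: centre of its underside, z up.
Not all that is in view belongs to the job. Leave any pink look-alike of the dark_dish alone. Of the things shaped like the grey_tile, the ceramic one is meant.

How it is judged:
By the outcome, as a careful person would: the job done as asked, in the order asked, and still so for the second after the job is handed in, with the robot touching nothing.
It also fails if it takes over 144 s, if anything falls off the work surface, if the arm or the gripper's body presses on something with over 40 N, if the wrist force passes 120 N, or if a joint passes its speed limit or range.

## Working session

There is one attempt and no reset: what is moved stays moved. The work goes in short steps, Python scripts to look and compute and a tool call to move; the robot and the scene stay as the last step left them, time stands still between calls to the robot, and variables do not carry over. Pictures are saved under pics/ and viewed, about 12 in all and at most 16, crops included, and the job is handed in when it is done.

Besides the shell and the picture viewer there is one more tool, called after "Call:" as a command line: name --argument value ..., lists and objects as JSON in quotes. send_rows: Moves the arm, as the interface text tells. Its arguments: {"type":"object","properties":{"series":{"type":"array"},"newtons":{"type":"number"}},"required":["series"]}

```bash
mkdir -p pics; ls; cat > h.py <<'E'
import numpy as np, cv2
from scipy.spatial.transform import Rotation as R
from cell import manip
def tool():
    s=manip.read_state(); T=np.eye(4); T[:3,:3]=R.from_euler('xyz',s['eef_rot']).as_matrix(); T[:3,3]=s['eef_pos']; return T,s
def shot(name):
    T,s=tool(); c=manip.camera(name)
    c['W']=np.array(c['pose']) if 'pose' in c else T@np.array(c['T_tool_cam'])
    c['f']=200/np.tan(np.radians(c['vfov'])/2); return c
def ray(c,uv,z):
    d=c['W'][:3,:3]@np.array([(uv[0]-c['cx'])/c['f'],(uv[1]-c['cy'])/c['f'],1]); o=c['W'][:3,3]
    return o+d*(z-o[2])/d[2]
def proj(c,p):
    q=np.linalg.inv(c['W'])@np.append(p,1); return np.array([c['cx'],c['cy']])+c['f']*q[:2]/q[2]
def save(c,n,crop=None,k=1):
    im=c['img']
    if crop: x,y,w,h=crop; im=im[y:y+h,x:x+w]
    cv2.imwrite('pics/'+n,cv2.resize(im[:,:,::-1],None,fx=k,fy=k,interpolation=cv2.INTER_CUBIC))
E
python3 - <<'E'
from h import *
T,s=tool(); print({k:np.round(v,3) for k,v in s.items()})
for n in ['scene','side','wrist']:
    c=shot(n); save(c,n+'0.png'); print(n,c['vfov'],c['cx'],c['cy'],np.round(c['W'],3).tolist())
    for t in ['light_panel','pale_bottle','dark_bottle','amber_bottle','pale_dish','amber_dish','dark_dish','grey_tile','solvent_bottle','beaker']:
        print(t,[(np.round(d['rect']).tolist(),round(d['conf'],2)) for d in manip.find_in(t,c)])
E
```

```text
pics
{'clock': np.float64(0.0), 'joints': array([ 1.104,  0.3  ,  1.522,  0.   ,  1.321, -0.067]), 'qd': array([-0.001, -0.   , -0.   ,  0.001,  0.   ,  0.   ]), 'effort': array([ 2.0000e-03, -5.3180e+01, -3.5275e+01,  7.1000e-02,  2.4000e-02,
       -0.0000e+00]), 'eef_pos': array([213.955, 506.412, 212.874]), 'eef_rot': array([-3.14 , -0.   ,  2.742]), 'wrist_force': array([-0.503, -0.628,  0.017]), 'moment': array([ 0.023, -0.005,  0.002]), 'finger_gap': np.float64(93.983)}
scene 49.849320337202386 314.8439875685773 202.93154444566034 [[0.22, 0.556, -0.801, 1282.174], [0.975, -0.133, 0.176, -241.838], [-0.009, -0.82, -0.572, 597.435], [0.0, 0.0, 0.0, 1.0]]
light_panel [([270.0, 200.0, 204.0, 130.0], 0.68), ([177.0, 249.0, 32.0, 47.0], 0.38)]
pale_bottle [([390.0, 210.0, 25.0, 38.0], 0.72)]
dark_bottle [([298.0, 228.0, 22.0, 36.0], 0.59)]
amber_bottle [([438.0, 154.0, 17.0, 23.0], 0.94)]
pale_dish [([199.0, 198.0, 25.0, 21.0], 0.73), ([280.0, 189.0, 26.0, 20.0], 0.57)]
amber_dish [([356.0, 182.0, 24.0, 17.0], 0.93)]
dark_dish [([198.0, 200.0, 25.0, 18.0], 0.92), ([200.0, 179.0, 19.
[... 727 characters left out ...]
66)]
amber_dish [([265.0, 176.0, 22.0, 17.0], 0.73)]
dark_dish [([294.0, 296.0, 32.0, 34.0], 0.95), ([336.0, 271.0, 35.0, 31.0], 0.85)]
grey_tile [([424.0, 311.0, 32.0, 27.0], 0.89), ([394.0, 270.0, 23.0, 23.0], 0.61)]
solvent_bottle [([269.0, 109.0, 14.0, 29.0], 0.49)]
beaker [([441.0, 231.0, 29.0, 31.0], 0.61)]
wrist 66.4850501219347 317.9376378990795 197.12064179138267 [[0.39, 0.89, 0.237, 146.151], [0.921, -0.377, -0.1, 535.012], [0.0, 0.257, -0.966, 384.829], [0.0, 0.0, 0.0, 1.0]]
light_panel []
pale_bottle []
dark_bottle [([218.0, 337.0, 36.0, 50.0], 0.55)]
amber_bottle [([220.0, 335.0, 32.0, 51.0], 0.62)]
pale_dish []
amber_dish []
dark_dish []
grey_tile []
solvent_bottle []
beaker []
```

```bash
python3 - <<'E'
import cv2,numpy as np
a=cv2.imread('pics/scene0.png')[130:340,110:510]; b=cv2.imread('pics/side0.png')[90:350,200:500]
cv2.imwrite('pics/s1.png',cv2.resize(a,None,fx=2,fy=2,interpolation=2)); cv2.imwrite('pics/d1.png',cv2.resize(b,None,fx=2.2,fy=2.2,interpolation=2))
E
```

```text
(no output)
```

View pics/s1.png

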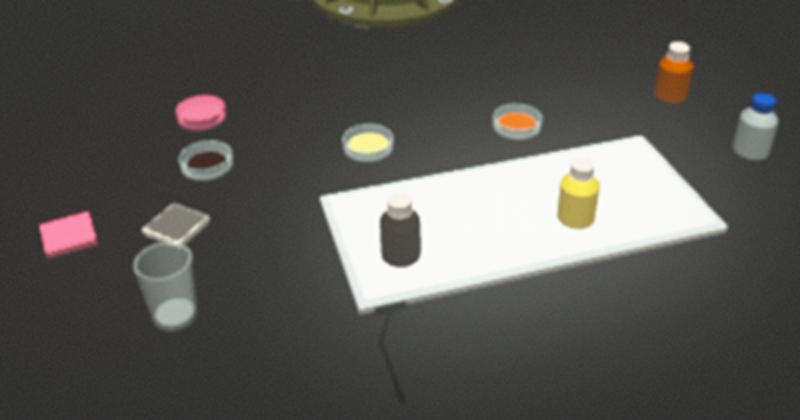

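View pics/d1.png

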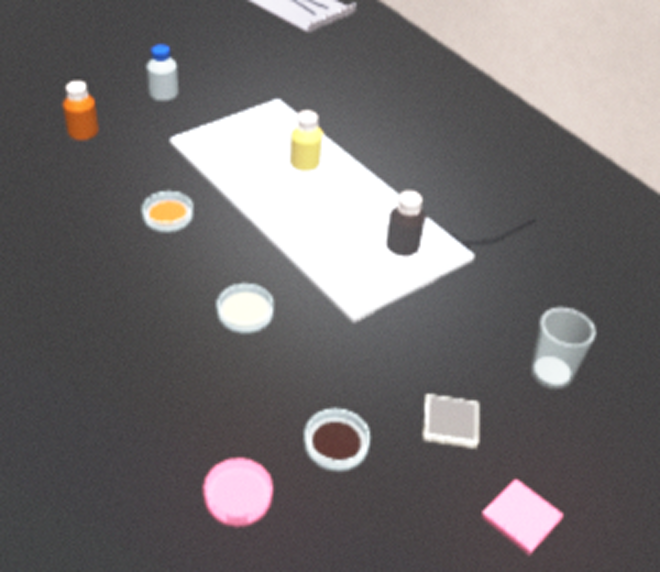

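The scene picture looks from the far side. Scene pixels (full frame):

| Thing | Pixel | Note |
|---|---|---|
| Dark bottle | (310, 245) | panel |
| Pale bottle | (400, 228) | panel |
| Amber bottle | (446, 165) | bench |
| Solvent bottle | (487, 194) | bench |
| Amber dish | (369, 190) | |
| Pale dish | (294, 200) | |
| Dark dish | (212, 209) | dark patch, so this is the one meant |
| Pink disc | (210, 186) | look-alike, leave alone |
| Grey tile | (198, 242) | white border, beside the beaker, so this is the ceramic one |
| Pink square | (144, 247) | look-alike, leave alone |

The crops above already show these enlarged.

```bash
python3 - <<'E'
from h import *
want={'scene':dict(amber_bottle=(446,165),solvent_bottle=(487,194),pale_bottle=(400,228),dark_bottle=(310,245),amber_dish=(369,190),pale_dish=(294,200),dark_dish=(212,209),grey_tile=(198,242),beaker=(190,270)),
'side':dict(amber_bottle=(237,140),solvent_bottle=(274,124),pale_bottle=(340,155),dark_bottle=(384,192),amber_dish=(276,186),pale_dish=(311,230),dark_dish=(353,289),grey_tile=(405,281),beaker=(456,248))}
H=dict(bottle=36,dish=7.5,tile=8,beaker=35)
for n in want:
    c=shot(n)
    g=cv2.cvtColor(c['img'],cv2.COLOR_RGB2GRAY)
    m=((c['img'].min(2)>190)*255).astype(np.uint8)
    cs,_=cv2.findContours(m,0,2); k=max(cs,key=cv2.contourArea); q=cv2.approxPolyDP(cv2.convexHull(k),8,True)[:,0]
    P=[ray(c,p,10)[:2] for p in q]; print(n,'panel',q.tolist(),np.round(P).tolist())
    for t,uv in want[n].items():
        ds=manip.silhouettes(t,c); best=[d for d in ds if abs(d['rect'][0]+d['rect'][2]/2-uv[0])<12 and abs(d['rect'][1]+d['rect'][3]/2-uv[1])<14]
        z=[v for k,v in H.items() if k in t][0]+(10 if t in('pale_bottle','dark_bottle') else 0)
        if best:
            v,u=np.nonzero(best[0]['pixels']); p=((u.min()+u.max())/2,(v.min()+v.max())/2); src='sil'
        else: p=uv; src='man'
        print(t,src,np.round(ray(c,p,z)[:2]))
E
```

```text
scene panel [[472, 242], [289, 283], [271, 228], [430, 198]] [[676.0, 229.0], [705.0, -167.0], [531.0, -176.0], [503.0, 214.0]]
amber_bottle sil [409. 299.]
solvent_bottle sil [545. 335.]
pale_bottle sil [631.  78.]
dark_bottle sil [ 645. -115.]
amber_dish sil [433.  81.]
pale_dish sil [ 433. -109.]
dark_dish sil [ 426. -301.]
grey_tile sil [ 538. -336.]
beaker sil [ 662. -341.]
side panel [[635, 295], [206, 69], [193, 2], [639, 0]] [[923.0, -605.0], [500.0, 885.0], [723.0, 1798.0], [3129.0, 605.0]]
amber_bottle sil [404. 299.]
solvent_bottle sil [546. 338.]
pale_bottle sil [627.  79.]
dark_bottle sil [ 635. -117.]
amber_dish sil [429.  79.]
pale_dish sil [ 433. -110.]
dark_dish sil [ 424. -302.]
grey_tile sil [ 532. -338.]
beaker sil [ 671. -339.]
```

```bash
cat >> h.py <<'E'
def plan(*wps):  # each (x,y,z,yawdeg): deltas in present tool axes
    T,s=tool(); print('now',np.round(T[:3,3],1),'yaw',round(np.degrees(s['eef_rot'][2]),2),'gap',round(float(s['finger_gap']),1),'t',round(float(s['clock']),1))
    for w in wps:
        d=T[:3,:3].T@(np.array(w[:3])-T[:3,3]); r=-(w[3]-np.degrees(s['eef_rot'][2])); r=(r+180)%360-180
        print('  delta',np.round(d,1),'roll',round(r,2))
E
python3 -c "
from h import *
plan((480,25,260,184.2))"
```

```text
now [214.1 506.6 213.5] yaw 157.09 gap 93.9 t 2.6
  delta [-432.4 -340.1  -46.6] roll -27.11
```

Call:
send_rows --series '[[[1, -48, -38, -10, -3], [1, -96, -76, -20, -6], [1, -144, -113, -30, -10], [1, -192, -151, -40, -13], [1, -240, -189, -46, -17], [1, -288, -227, -46, -20], [1, -336, -265, -46, -23], [1, -384, -302, -46, -27.1], [1, -432, -340, -46.5, -27.1], [1, -432, -340, -46.5, -27.1]]]'

```text
clock: 3.65
eef_pos: [454.7, 69.6, 259.5]
eef_rot: [3.142, 0.001, -3.068]
wrist_force: [1.2, -0.3, 0.5]
finger_gap: 93.8
```

Call:
send_rows --series '[[[1, 0, 0, 0, 0], [1, 0, 0, 0, 0], [1, 0, 0, 0, 0], [1, 0, 0, 0, 0]]]'

```text
clock: 4.05
eef_pos: [453.7, 72.7, 259.3]
eef_rot: [3.142, 0.0, -3.067]
wrist_force: [-0.4, -0.2, -1.0]
finger_gap: 94.4
```

```bash
python3 - <<'E'
from h import *
plan((480,25,260,184.2))
c=shot('wrist'); save(c,'w1.png'); np.savez('w1.npz',**{k:c[k] for k in('img','W','f','cx','cy')})
print(np.round(c['W'],2).tolist())
E
```

```text
now [453.7  72.7 259.3] yaw -175.7 gap 94.4 t 4.0
  delta [-22.7 -49.6  -0.7] roll 0.1
[[-0.07, 0.96, 0.26, 380.05], [1.0, 0.07, 0.02, 66.52], [0.0, 0.26, -0.97, 430.68], [0.0, 0.0, 0.0, 1.0]]
```

View pics/w1.png

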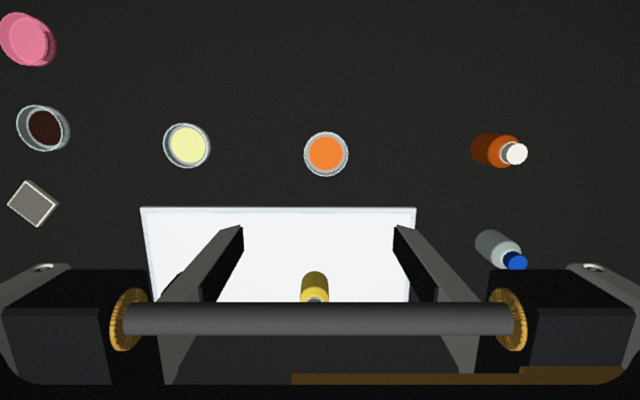

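```bash
cat >> h.py <<'E'
from scipy.optimize import least_squares
a_=np.linspace(0,2*np.pi,48,endpoint=False)
def cyl(prof,z0):  # prof: (r,z) list
    return np.vstack([np.c_[r*np.cos(a_),r*np.sin(a_),np.full(48,z+z0)] for r,z in prof])
BOT=[(21,0),(21,46),(13,60),(13,72)]; DISH=[(30,0),(30,15)]; BEAK=[(22,0),(26,70)]
def fitrect(c,rect,prof,z0,guess):
    M=cyl(prof,z0); x,y,w,h=rect; W=np.linalg.inv(c['W'])
    def res(p):
        q=(M+[p[0],p[1],0])@W[:3,:3].T+W[:3,3]; u=c['cx']+c['f']*q[:,0]/q[:,2]; v=c['cy']+c['f']*q[:,1]/q[:,2]
        return [u.min()-x,u.max()-x-w+0,v.min()-y,v.max()-y-h]
    s=least_squares(res,guess); return s.x,np.abs(s.fun).max()
def find(c,t,guess,prof,z0):
    out=[]
    for d in manip.silhouettes(t,c):
        v,u=np.nonzero(d['pixels'])
        if len(u)<20: continue
        p,e=fitrect(c,(u.min(),v.min(),u.max()-u.min()+1,v.max()-v.min()+1),prof,z0,guess)
        if np.hypot(*(p-guess))<40: out.append((np.round(p,1).tolist(),round(e,1),round(d['conf'],2)))
    return out
E
python3 - <<'E'
from h import *
c=shot('wrist')
for t,g,pr in [('amber_bottle',(407,299),BOT),('solvent_bottle',(546,336),BOT),('amber_dish',(431,80),DISH),('pale_dish',(433,-109),DISH),('dark_dish',(425,-301),DISH)]:
    print(t,find(c,t,np.array(g,float),pr,0))
m=((c['img'].min(2)>150)*255).astype(np.uint8)
# front edge
pts=[]
for u in range(160,400,4):
    col=c['img'][190:225,u].astype(int).sum(1); k=np.nonzero(col>300)[0]
    if len(k): pts.append((u,190+k[0]))
P=np.array([ray(c,p,10)[:2] for p in pts]); L=cv2.fitLine(P.astype(np.float32),cv2.DIST_HUBER,0,.01,.01).ravel()
print('front dir',L, 'yaw',np.degrees(np.arctan2(-L[0],L[1])))
row=c['img'][212].astype(int).sum(1); k=np.nonzero(row>300)[0]; print(k.min(),k.max(),pts[0],pts[-1])
for uv in [(141,207),(416,207)]: print(ray(c,uv,10)[:2],ray(c,uv,0)[:2])
ds=manip.silhouettes('grey_tile',c)
for d in ds:
    v,u=np.nonzero(d['pixels']); P=np.array([ray(c,p,6)[:2] for p in zip(u,v)],np.float32); print('tile',d['conf'],cv2.minAreaRect(P))
s=shot('scene')
for t,g in [('pale_bottle',(629,78)),('dark_bottle',(640,-116))]: print(t,find(s,t,np.array(g,float),BOT,10))
for t,g,pr in [('amber_bottle',(407,299),BOT),('amber_dish',(431,80),DISH),('pale_dish',(433,-109),DISH)]: print(t,find(s,t,np.array(g,float),pr,0))
s=shot('side')
for t,g in [('pale_bottle',(629,78)),('dark_bottle',(640,-116))]: print(t,find(s,t,np.array(g,float),BOT,10))
for t,g,pr in [('amber_bottle',(407,299),BOT),('amber_dish',(431,80),DISH),('pale_dish',(433,-109),DISH)]: print(t,find(s,t,np.array(g,float),pr,0))
plan((407,299,180,184.2),(407,299,26,184.2))
E
```

```text
amber_bottle [([406.2, 302.0], np.float64(0.9), 0.92)]
solvent_bottle [([543.8, 336.7], np.float64(2.2), 0.74)]
amber_dish [([430.8, 81.3], np.float64(1.0), 0.76)]
pale_dish [([433.3, -109.2], np.float64(0.5), 0.66)]
dark_dish [([425.0, -302.1], np.float64(0.0), 0.81)]
front dir [ 7.4205153e-02 -9.9724299e-01  5.1122113e+02  1.1767149e+01] yaw -175.74443
17 416 (160, np.int64(207)) (396, np.int64(207))
[ 525.33732403 -177.94059776] [ 528.79020896 -183.75052595]
[495.97115683 216.7116506 ] [498.72599974 220.28271681]
tile 0.62 ((533.7364501953125, -337.2702941894531), (54.39425277709961, 54.53913497924805), 50.11402130126953)
pale_bottle [([628.2, 81.6], np.float64(0.8), 0.88)]
dark_bottle [([642.9, -112.0], np.float64(1.2), 0.62)]
amber_bottle [([408.2, 302.8], np.float64(0.4), 0.96)]
amber_dish [([432.3, 82.1], np.float64(0.8), 0.75)]
pale_dish [([434.5, -108.3], np.float64(1.0), 0.81)]
pale_bottle [([626.9, 77.6], np.float64(0.8), 0.57)]
dark_bottle [([642.6, -117.2], np.float64(0.6), 0.6)]
amber_bottle [([405.8, 301.8], np.float64(0.6), 0.85)]
amber_dish [([430.7, 78.7], np.float64(0.3), 0.64)]
pale_dish [([432.5, -110.9], np.float64(0.2), 0.79)]
now [454.1  71.6 259.2] yaw -175.81 gap 94.0 t 5.0
  delta [ 30.3 230.3  79.2] roll -0.01
  delta [ 30.3 230.3 233.2] roll -0.01
```

Call:
send_rows --series '[[[1, 6, 47, 15, 0], [1, 12, 94, 30, 0], [1, 18, 140, 50, 0], [1, 24, 186, 70, 0], [1, 30, 233, 90, 0], [1, 30, 233, 100, 0], [1, 30, 233, 100, 0], [1, 30, 233, 100, 0], [1, 30, 233, 100, 0], [1, 30, 233, 100, 0]]]'

```text
clock: 6.05
eef_pos: [407.8, 301.1, 160.1]
eef_rot: [3.141, 0.001, -3.07]
wrist_force: [0.8, -0.2, -0.3]
finger_gap: 94.0
```

```bash
python3 - <<'E'
from h import *
c=shot('wrist')
print(find(c,'amber_bottle',np.array((407,302.)),BOT,0))
plan((407,302,26,184.2))
E
```

```text
[([405.6, 302.3], np.float64(1.1), 0.62)]
now [407.6 301.3 159.7] yaw -175.87 gap 94.1 t 6.2
  delta [  0.6   0.7 133.7] roll -0.07
```

Call:
send_rows --newtons 15 --series '[[[1, 1.5, 0.8, 40, 0], [1, 1.5, 0.8, 80, 0], [1, 1.5, 0.8, 115, 0], [1, 1.5, 0.8, 134, 0], [1, 1.5, 0.8, 134, 0], [0.2, 1.5, 0.8, 134, 0], [0.2, 1.5, 0.8, 134, 0], [0.2, 1.5, 0.8, 134, 0], [0.2, 1.5, 0.8, 134, 0], [0.2, 1.5, 0.8, 134, 0]]]'

```text
clock: 7.15
eef_pos: [405.7, 302.6, 25.7]
eef_rot: [3.141, 0.001, -3.068]
wrist_force: [-1.0, -0.5, -0.5]
finger_gap: 57.6
```

Call:
send_rows --series '[[[0.2, 0, 0, 0, 0], [0.2, 0, 0, 0, 0], [0.2, 0, 0, 0, 0], [0.2, 0, 0, -30, 0], [0.2, 0, 0, -70, 0], [0.2, 0, 0, -110, 0], [0.2, 0, 0, -110, 0], [0.2, 0, 0, -110, 0]]]'

```text
clock: 7.95
eef_pos: [405.6, 302.5, 135.3]
eef_rot: [3.141, 0.001, -3.068]
wrist_force: [-0.1, 0.1, -1.8]
finger_gap: 41.3
```

Call:
send_rows --series '[[[0.2, -20, -37, -20, 0], [0.2, -40, -74, -40, 0], [0.2, -60, -111, -60, 0], [0.2, -80, -148, -80, 0], [0.2, -100, -185, -95, 0], [0.2, -120, -222, -95, 0], [0.2, -139, -259, -95, 0], [0.2, -158, -296, -95, 0], [0.2, -176, -333, -95, 0], [0.2, -176, -333, -95, 0]]]'

```text
clock: 8.95
eef_pos: [606.3, -20.7, 227.1]
eef_rot: [-3.142, -0.004, -3.072]
wrist_force: [-0.6, -0.3, -1.1]
finger_gap: 41.6
```

Call:
send_rows --series '[[[0.2, 0, 0, 0, 0], [0.2, 0, 0, 0, 0]]]'

```text
clock: 9.15
eef_pos: [604.9, -16.0, 229.1]
eef_rot: [3.141, -0.002, -3.068]
wrist_force: [-0.6, -0.2, -1.0]
finger_gap: 41.3
```

```bash
python3 - <<'E'
from h import *
c=shot('wrist'); save(c,'w2.png')
for t,g in [('pale_bottle',(627.5,79)),('dark_bottle',(642,-115))]: print(t,find(c,t,np.array(g,float),BOT,10))
plan((635,-17,150,184.2),(635,-17,40,184.2))
E
```

```text
pale_bottle [([628.3, 80.2], np.float64(0.8), 0.66)]
dark_bottle [([641.3, -114.1], np.float64(0.8), 0.74)]
now [605.2 -15.8 230.1] yaw -175.73 gap 41.2 t 9.3
  delta [-29.7  -3.4  80.1] roll 0.07
  delta [-29.7  -3.4 190.1] roll 0.07
```

View pics/w2.png

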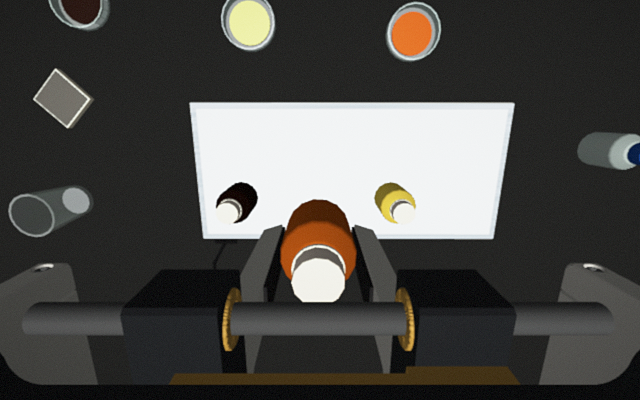

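The amber bottle is held. The full panel shows, with corners near (190,102), (514,102), (494,239) and (203,239). The dark bottle is at (238,203) and the pale at (396,204). Next I fit the panel pose.

```bash
cat >> h.py <<'E'
def panel(c,guess=(600,26,4.2)):
    m=((c['img'].min(2)>110)*255).astype(np.uint8); cs,_=cv2.findContours(m,0,cv2.CHAIN_APPROX_NONE)
    k=cv2.convexHull(max(cs,key=cv2.contourArea))[:,0].astype(float)
    W=np.linalg.inv(c['W'])
    box=np.array([[x,y,z] for x in(-90,90) for y in(-200,200) for z in(0,10)],float)
    def res(p):
        t=np.radians(p[2]); B=box[:,:2]@np.array([[np.cos(t),np.sin(t)],[-np.sin(t),np.cos(t)]])+p[:2]
        q=np.c_[B,box[:,2]]@W[:3,:3].T+W[:3,3]; uv=np.c_[c['cx']+c['f']*q[:,0]/q[:,2],c['cy']+c['f']*q[:,1]/q[:,2]]
        top=uv[1::2].astype(np.float32)  # top face (z=10)
        h=cv2.convexHull(top)
        return [cv2.pointPolygonTest(h,(float(a),float(b)),True) for a,b in k]
    s=least_squares(res,guess,loss='soft_l1',diff_step=1e-4); return s.x,np.abs(s.fun).mean()
def p2w(p,x,y):
    t=np.radians(p[2]); return np.array([p[0]+x*np.cos(t)-y*np.sin(t),p[1]+x*np.sin(t)+y*np.cos(t)])
def w2p(p,w):
    t=np.radians(p[2]); d=np.array(w)-p[:2]; return np.array([d[0]*np.cos(t)+d[1]*np.sin(t),-d[0]*np.sin(t)+d[1]*np.cos(t)])
E
python3 - <<'E'
from h import *
c=shot('wrist'); p,e=panel(c); print(p,e)
for w in [(628.3,80.2),(641.3,-114.1),(628.2,81.6),(642.9,-112),(626.9,77.6),(642.6,-117.2)]: print(np.round(w2p(p,w),1))
for xy in [(30,-45),(-41,55),(-41,-45),(-41,-145),(-41,155)]: print(xy,p2w(p,*xy).round(1))
plan((*p2w(p,30,-45),40,180+p[2]))
E
```

```text
[601.01170443  24.52383502   4.14040965] 0.503530151198236
[31.2 53.6]
[  30.2 -141.2]
[31.2 55. ]
[  31.9 -139.2]
[29.7 51.1]
[  31.2 -144.4]
(30, -45) [634.2 -18.2]
(-41, 55) [556.1  76.4]
(-41, -45) [563.4 -23.3]
(-41, -145) [ 570.6 -123.1]
(-41, 155) [548.9 176.2]
now [605.2 -15.9 230.3] yaw -175.74 gap 41.9 t 9.3
  delta [-28.7  -4.4 190.3] roll 0.12
```

Call:
send_rows --series '[[[0.2, -15, -1.7, 40, 0.1], [0.2, -29.4, -3.4, 80, 0.1], [0.2, -29.4, -3.4, 110, 0.1], [0.2, -29.4, -3.4, 140, 0.1], [0.2, -29.4, -3.4, 165, 0.1], [0.2, -29.4, -3.4, 180, 0.1], [0.2, -29.4, -3.4, 188, 0.1], [0.2, -29.4, -3.4, 192, 0.1], [0.2, -29.4, -3.4, 193, 0.1], [0.2, -29.4, -3.4, 193, 0.1]]]'

```text
clock: 10.35
eef_pos: [635.5, -18.0, 38.1]
eef_rot: [-3.141, 0.001, -3.07]
wrist_force: [1.0, 0.1, -1.5]
finger_gap: 41.5
```

```bash
python3 -c "
from h import *
plan((634.9,-17.2,36.5,184.14)); print(tool()[1]['wrist_force'])"
```

```text
now [635.5 -18.   38.1] yaw -175.9 gap 41.5 t 10.3
  delta [0.5 0.9 1.6] roll -0.04
[ 1.00635905  0.11101657 -1.45658104]
```

Lower gently, release partly (gap to ~66 mm), rise.

Call:
send_rows --series '[[[0.2, 0.5, 0.5, 1, 0], [0.2, 0.5, 0.5, 1.8, 0], [0.2, 0.5, 0.5, 2, 0], [0.48, 0.5, 0.5, 2, 0], [0.7, 0.5, 0.5, 2, 0], [0.7, 0.5, 0.5, 2, 0], [0.7, 0.5, 0.5, 2, 0], [0.7, 0.5, 0.5, -20, 0], [0.7, 0.5, 0.5, -60, 0], [0.7, 0.5, 0.5, -100, 0]]]'

```text
clock: 11.35
eef_pos: [634.1, -17.5, 138.1]
eef_rot: [3.141, -0.001, -3.07]
wrist_force: [0.6, -0.4, 0.3]
finger_gap: 65.8
```

```bash
python3 -c "
from h import *
plan((555,80,230,184.14)); print(tool()[1]['wrist_force'])"
```

```text
now [634.1 -17.5 138.1] yaw -175.91 gap 65.8 t 11.3
  delta [ 72.  102.9 -91.8] roll -0.05
[ 0.6106357  -0.42661399  0.34117575]
```

Call:
send_rows --series '[[[0.7, 10, 0, -35, 0], [0.9, 25, 0, -70, 0], [1, 38, 0, -105, 0], [1, 38, 0, -105, 0], [1, 38, 0, -105, 0], [1, 38, 0, -105, 0]]]'

```text
clock: 11.95
eef_pos: [596.4, -20.2, 240.8]
eef_rot: [3.141, -0.002, -3.07]
wrist_force: [0.4, -0.1, -0.6]
finger_gap: 93.7
```

```bash
python3 - <<'E'
from h import *
c=shot('wrist'); save(c,'w3.png'); p,e=panel(c); print(p,e)
for t,g in [('pale_bottle',(627.5,79)),('dark_bottle',(642,-115)),('amber_bottle',(635,-17))]:
    r=find(c,t,np.array(g,float),BOT,10); print(t,r,[w2p(p,q[0]).round(1) for q in r])
for t,g in [('amber_dish',(431,80)),('pale_dish',(433,-109))]: print(t,find(c,t,np.array(g,float),DISH,0))
E
```

```text
[601.09473638  24.38131435   4.08692641] 0.5156113843452975
pale_bottle [([627.0, 79.8], np.float64(1.3), 0.74)] [array([29.8, 53.4])]
dark_bottle [([640.8, -114.7], np.float64(1.3), 0.79)] [array([  29.7, -141.6])]
amber_bottle [([634.6, -18.0], np.float64(0.8), 0.72)] [array([ 30.4, -44.7])]
amber_dish [([430.9, 81.2], np.float64(0.7), 0.67)]
pale_dish [([433.3, -108.2], np.float64(0.4), 0.62)]
```

View pics/w3.png

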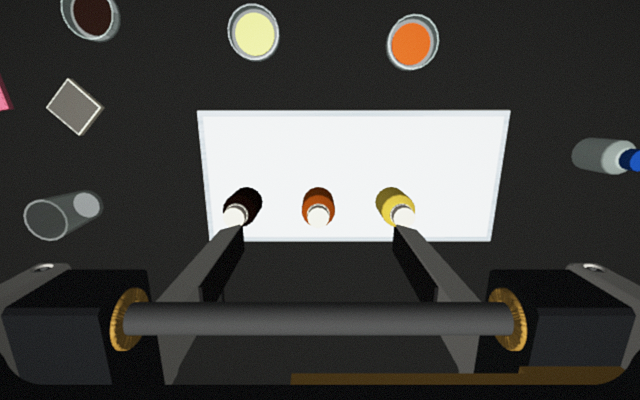

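Call:
send_rows --newtons 10 --series '[[[1, 42, -19, 35, 0], [1, 85, -38, 70, 0], [1, 127, -57, 105, 0], [1, 169, -76.3, 140, 0], [1, 169, -76.3, 150, 0], [1, 169, -76.3, 150, 0], [1, 169, -76.3, 150, 0]]]'

```text
clock: 12.95
eef_pos: [434.0, -108.6, 92.6]
eef_rot: [3.142, 0.0, -3.071]
wrist_force: [0.7, 0.4, 1.9]
finger_gap: 93.9
```

```bash
python3 - <<'E'
from h import *
p=(601.05,24.45,4.11)
for n,y in [('pale',53.6),('amber',-44.5),('dark',-142),('tile',153)]: print(n,p2w(p,-41,y).round(1))
plan((433.3,-108.6,11.5,184.1))
E
```

```text
pale [556.3  75. ]
amber [563.3 -22.9]
dark [ 570.3 -120.1]
tile [549.2 174.1]
now [ 434.  -108.6   92.6] yaw -175.95 gap 93.9 t 12.9
  delta [ 0.7  0.  81.1] roll -0.05
```

Call:
send_rows --newtons 10 --series '[[[1, 0.7, 0, 35, 0], [1, 0.7, 0, 65, 0], [1, 0.7, 0, 78, 0], [1, 0.7, 0, 81, 0], [1, 0.7, 0, 81, 0], [0.5, 0.7, 0, 81, 0], [0.5, 0.7, 0, 81, 0], [0.5, 0.7, 0, 81, 0], [0.5, 0.7, 0, 81, 0], [0.5, 0.7, 0, 81, 0]]]'

```text
clock: 13.95
eef_pos: [432.9, -108.5, 11.4]
eef_rot: [-3.141, 0.0, -3.07]
wrist_force: [0.2, 0.9, 3.6]
finger_gap: 59.5
```

Call:
send_rows --series '[[[0.5, 0, 0, 0, 0], [0.5, 0, 0, 0, 0], [0.5, 0, 0, -20, 0], [0.5, 0, 0, -50, 0], [0.5, 0, 0, -80, 0], [0.5, 0, 0, -80, 0]]]'

```text
clock: 14.55
eef_pos: [434.3, -109.0, 94.2]
eef_rot: [-3.139, 0.005, -3.07]
wrist_force: [-1.2, -0.8, -1.1]
finger_gap: 59.7
```

```bash
python3 - <<'E'
from h import *
plan((556.3,75,95,184.1),(556.3,75,22,184.1))
E
```

```text
now [ 434.3 -109.    94.2] yaw -175.91 gap 59.7 t 14.6
  delta [-134.9  174.8   -0.5] roll -0.01
  delta [-134.5  175.    72.5] roll -0.01
```

Call:
send_rows --series '[[[0.5, -27, 35, 0, 0], [0.5, -54, 70, 0, 0], [0.5, -81, 105, 0, 0], [0.5, -108, 140, 0, 0], [0.5, -134.7, 175, 0, 0], [0.5, -134.7, 175, 0, 0], [0.5, -134.7, 175, 30, 0], [0.5, -134.7, 175, 55, 0], [0.5, -134.7, 175, 65, 0], [0.5, -134.7, 175, 70, 0]]]'

```text
clock: 15.55
eef_pos: [553.8, 75.3, 20.3]
eef_rot: [-3.142, -0.002, -3.07]
wrist_force: [-5.3, -1.7, 14.4]
finger_gap: 59.5
```

```bash
python3 - <<'E'
from h import *
plan((556.3,75,22,184.1))
E
```

```text
now [553.8  75.3  20.3] yaw -175.92 gap 59.5 t 15.6
  delta [-2.4 -0.5 -1.7] roll -0.02
```

Call:
send_rows --series '[[[0.5, 0, 0, -2.5, 0], [0.5, -1.5, -0.4, -2.5, 0], [0.5, -1.5, -0.4, -2.5, 0], [0.5, -1.5, -0.4, -2.5, 0]]]'

```text
clock: 15.95
eef_pos: [556.4, 75.4, 24.1]
eef_rot: [3.142, 0.001, -3.07]
wrist_force: [0.3, -0.3, -0.1]
finger_gap: 59.6
```

```bash
python3 - <<'E'
from h import *
plan((556.3,75,22,184.1))
E
```

```text
now [556.4  75.4  24.1] yaw -175.91 gap 59.6 t 15.9
  delta [ 0.1 -0.3  2.1] roll -0.01
```

Call:
send_rows --series '[[[0.5, 0, -0.3, 1, 0], [0.5, 0, -0.3, 2, 0], [0.5, 0, -0.3, 2, 0], [0.72, 0, -0.3, 2, 0], [0.85, 0, -0.3, 2, 0], [0.85, 0, -0.3, 2, 0], [0.85, 0, -0.3, 2, 0], [0.85, 0, -0.3, -30, 0], [0.85, 0, -0.3, -70, 0], [0.9, 0, -0.3, -70, 0]]]'

```text
clock: 16.95
eef_pos: [558.5, 75.3, 98.6]
eef_rot: [-3.142, 0.008, -3.07]
wrist_force: [-0.3, 0.2, 0.5]
finger_gap: 83.6
```

```bash
python3 - <<'E'
from h import *
plan((430.9,81.3,95,184.1),(430.9,81.3,11.5,184.1))
E
```

```text
now [558.5  75.3  98.6] yaw -175.9 gap 83.6 t 16.9
  delta [126.8  15.1   2.6] roll -0.0
  delta [127.5  15.1  86.1] roll -0.0
```

Call:
send_rows --series '[[[1, 42, 5, 0, 0], [1, 84, 10, 0, 0], [1, 125, 15, 0, 0], [1, 125, 15, 0, 0], [1, 125, 15, 0, 0], [1, 125, 15, 0, 0]]]'

```text
clock: 17.55
eef_pos: [431.3, 81.1, 93.7]
eef_rot: [-3.142, 0.001, -3.07]
wrist_force: [0.4, 0.4, 0.1]
finger_gap: 94.0
```

```bash
python3 - <<'E'
from h import *
c=shot('wrist')
print(find(c,'amber_dish',np.array((431,81.)),DISH,0))
plan((430.9,81.3,11.7,184.1))
E
```

```text
[([429.7, 80.4], np.float64(0.8), 0.7)]
now [431.2  81.1  93.5] yaw -175.92 gap 93.6 t 17.6
  delta [ 0.3  0.2 81.8] roll -0.02
```

Call:
send_rows --newtons 10 --series '[[[1, 0.5, 0, 35, 0], [1, 0.5, 0, 65, 0], [1, 0.5, 0, 78, 0], [1, 0.5, 0, 81.5, 0], [1, 0.5, 0, 81.5, 0], [0.5, 0.5, 0, 81.5, 0], [0.5, 0.5, 0, 81.5, 0], [0.5, 0.5, 0, 81.5, 0], [0.5, 0.5, 0, 81.5, 0], [0.5, 0.5, 0, 81.5, 0]]]'

```text
clock: 18.65
eef_pos: [430.0, 81.1, 12.4]
eef_rot: [3.142, 0.0, -3.07]
wrist_force: [-0.4, -0.1, 3.1]
finger_gap: 59.8
```

Call:
send_rows --series '[[[0.5, 0, 0, 0, 0], [0.5, 0, 0, 0, 0], [0.5, 0, 0, -20, 0], [0.5, 0, 0, -50, 0], [0.5, 0, 0, -80, 0], [0.5, 0, 0, -80, 0], [0.5, 0, 0, -80, 0], [0.5, 0, 0, -80, 0]]]'

```text
clock: 19.45
eef_pos: [429.3, 81.0, 91.1]
eef_rot: [-3.142, -0.002, -3.07]
wrist_force: [-0.6, 0.1, 0.3]
finger_gap: 59.4
```

```bash
python3 - <<'E'
from h import *
plan((563.3,-22.9,95,184.1),(563.3,-22.9,24,184.1))
E
```

```text
now [429.3  81.   91.1] yaw -175.91 gap 59.4 t 19.4
  delta [-126.2 -113.2   -4.1] roll -0.01
  delta [-126.3 -113.2   66.9] roll -0.01
```

Call:
send_rows --series '[[[0.5, -32, -28, -2, 0], [0.5, -63, -56, -2, 0], [0.5, -95, -85, -2, 0], [0.5, -125.7, -113.2, -2, 0], [0.5, -125.7, -113.2, -2, 0], [0.5, -125.7, -113.2, -2, 0], [0.5, -125.7, -113.2, 30, 0], [0.5, -125.7, -113.2, 55, 0], [0.5, -125.7, -113.2, 65, 0], [0.5, -125.7, -113.2, 65, 0]]]'

```text
clock: 20.45
eef_pos: [562.1, -22.1, 26.0]
eef_rot: [3.141, -0.003, -3.069]
wrist_force: [-0.7, -1.4, 0.1]
finger_gap: 59.5
```

Call:
send_rows --series '[[[0.5, 0, 0, 0, 0], [0.5, 0, 0, 0, 0]]]'

```text
clock: 20.65
eef_pos: [563.9, -22.7, 28.5]
eef_rot: [-3.141, 0.002, -3.07]
wrist_force: [-0.1, -1.1, -1.0]
finger_gap: 59.7
```

```bash
python3 - <<'E'
from h import *
plan((563.3,-22.9,22.4,184.1))
E
```

```text
now [563.9 -22.7  28.5] yaw -175.89 gap 59.7 t 20.6
  delta [ 0.7 -0.2  6.1] roll 0.01
```

Call:
send_rows --series '[[[0.5, 0.5, -0.2, 3, 0], [0.5, 0.5, -0.2, 5.5, 0], [0.5, 0.5, -0.2, 6, 0], [0.5, 0.5, -0.2, 6, 0], [0.7, 0.5, -0.2, 6, 0], [0.8, 0.5, -0.2, 6, 0], [0.8, 0.5, -0.2, 6, 0], [0.8, 0.5, -0.2, -30, 0], [0.8, 0.5, -0.2, -64, 0], [0.8, 0.5, -0.2, -64, 0]]]'

```text
clock: 21.65
eef_pos: [564.9, -23.3, 95.4]
eef_rot: [-3.14, 0.007, -3.07]
wrist_force: [0.3, -0.9, 0.6]
finger_gap: 75.1
```

Call:
send_rows --series '[[[1, 0, 0, 0, 0], [1, 0, 0, 0, 0], [1, 0, 0, 0, 0]]]'

```text
clock: 21.95
eef_pos: [562.3, -23.0, 90.0]
eef_rot: [3.141, -0.002, -3.07]
wrist_force: [-0.1, -0.5, 0.6]
finger_gap: 93.1
```

```bash
python3 - <<'E'
from h import *
plan((425,-302,95,184.1),(425,-302,160,184.1))
E
```

```text
now [562.3 -23.   90. ] yaw -175.91 gap 93.1 t 21.9
  delta [ 156.9 -268.5   -4.8] roll -0.01
  delta [ 157.  -268.4  -69.8] roll -0.01
```

Call:
send_rows --series '[[[1, 23, -38, -15, 0], [1, 46, -77, -20, 0], [1, 69, -115, -20, 0], [1, 92, -153, -20, 0], [1, 115, -192, -20, 0], [1, 138, -230, -20, 0], [1, 157, -268.5, -10, 0], [1, 157, -268.5, -10, 0], [1, 157, -268.5, -10, 0], [1, 157, -268.5, -10, 0]]]'

```text
clock: 22.95
eef_pos: [425.8, -301.2, 100.9]
eef_rot: [3.141, -0.0, -3.069]
wrist_force: [-0.7, -0.2, -0.2]
finger_gap: 94.1
```

```bash
python3 - <<'E'
from h import *
c=shot('wrist'); save(c,'w4.png')
print(find(c,'dark_dish',np.array((425,-302.)),DISH,0))
for d in manip.silhouettes('grey_tile',c):
    v,u=np.nonzero(d['pixels']); P=np.array([ray(c,p,6)[:2] for p in zip(u,v)],np.float32); print('tile',d['conf'],d['rect'],cv2.minAreaRect(P))
plan((425,-302,12,184.1))
E
```

```text
[([424.2, -302.4], np.float64(0.3), 0.97)]
tile 0.65 [242.9, 269.3, 66.9, 30.6] ((530.5585327148438, -336.992431640625), (49.78436279296875, 48.97346496582031), 50.691402435302734)
tile 0.55 [127.0, 255.1, 55.0, 46.0] ((510.40643310546875, -447.8793640136719), (42.6178092956543, 50.03763198852539), 30.281896591186523)
now [ 426.  -301.2  101.3] yaw -175.81 gap 93.7 t 23.1
  delta [ 1.1 -0.7 89.3] roll 0.09
```

View pics/w4.png

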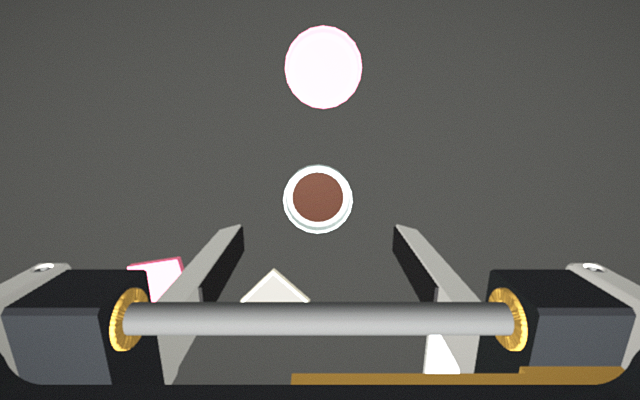

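Brown-patch dish at (318,199) is the one meant. The pink look-alike is at (323,67) and stays.

Call:
send_rows --newtons 10 --series '[[[1, 1.3, -0.9, 40, 0], [1, 1.3, -0.9, 75, 0], [1, 1.3, -0.9, 86, 0], [1, 1.3, -0.9, 89.3, 0], [1, 1.3, -0.9, 89.3, 0], [0.5, 1.3, -0.9, 89.3, 0], [0.5, 1.3, -0.9, 89.3, 0], [0.5, 1.3, -0.9, 89.3, 0], [0.5, 1.3, -0.9, 89.3, 0], [0.5, 1.3, -0.9, 89.3, 0]]]'

```text
clock: 24.1
eef_pos: [424.3, -303.1, 12.1]
eef_rot: [-3.141, 0.0, -3.07]
wrist_force: [-0.6, 1.0, 2.9]
finger_gap: 59.6
```

Call:
send_rows --series '[[[0.5, 0, 0, 0, 0], [0.5, 0, 0, 0, 0], [0.5, 0, 0, -20, 0], [0.5, 0, 0, -50, 0], [0.5, 0, 0, -85, 0], [0.5, 0, 0, -85, 0], [0.5, 0, 0, -85, 0], [0.5, 0, 0, -85, 0]]]'

```text
clock: 24.9
eef_pos: [423.7, -302.7, 95.6]
eef_rot: [3.14, -0.001, -3.07]
wrist_force: [0.2, 0.1, -0.8]
finger_gap: 59.7
```

```bash
python3 - <<'E'
from h import *
plan((570.3,-120.1,95,184.1),(570.3,-120.1,28,184.1))
E
```

```text
now [ 423.7 -302.7   95.6] yaw -175.91 gap 59.7 t 24.9
  delta [-159.2  171.7    0.6] roll -0.01
  delta [-159.3  171.6   67.6] roll -0.01
```

Call:
send_rows --series '[[[0.5, -32, 34, 0, 0], [0.5, -64, 69, 0, 0], [0.5, -96, 103, 0, 0], [0.5, -127, 137, 0, 0], [0.5, -159, 171.6, 0, 0], [0.5, -159, 171.6, 0, 0], [0.5, -159, 171.6, 30, 0], [0.5, -159, 171.6, 55, 0], [0.5, -159, 171.6, 66, 0], [0.5, -159, 171.6, 66, 0]]]'

```text
clock: 25.9
eef_pos: [569.3, -120.7, 28.9]
eef_rot: [3.14, -0.004, -3.071]
wrist_force: [0.3, -0.5, -0.7]
finger_gap: 60.0
```

Call:
send_rows --series '[[[0.5, 0, 0, 0, 0], [0.5, 0, 0, 0, 0], [0.5, 0, 0, 0, 0]]]'

```text
clock: 26.2
eef_pos: [571.0, -120.8, 31.9]
eef_rot: [-3.141, 0.002, -3.07]
wrist_force: [0.2, 0.3, -0.8]
finger_gap: 59.5
```

```bash
python3 - <<'E'
from h import *
plan((570.3,-120.1,22.4,184.1))
E
```

```text
now [ 571.  -120.8   31.9] yaw -175.91 gap 59.5 t 26.2
  delta [0.7 0.8 9.5] roll -0.01
```

Call:
send_rows --series '[[[0.5, 0.5, 0.5, 4, 0], [0.5, 0.5, 0.5, 8, 0], [0.5, 0.5, 0.5, 9, 0], [0.5, 0.5, 0.5, 9, 0], [0.7, 0.5, 0.5, 9, 0], [0.8, 0.5, 0.5, 9, 0], [0.8, 0.5, 0.5, 9, 0], [0.8, 0.5, 0.5, -30, 0], [0.8, 0.5, 0.5, -64, 0], [0.8, 0.5, 0.5, -64, 0]]]'

```text
clock: 27.2
eef_pos: [572.0, -120.6, 99.4]
eef_rot: [-3.139, 0.007, -3.07]
wrist_force: [0.4, 0.0, 0.5]
finger_gap: 75.3
```

Call:
send_rows --series '[[[1, 0, 0, -40, 0], [1, 0, 0, -80, 0], [1, 0, 0, -110, 0], [1, 0, 0, -140, 0], [1, 0, 0, -140, 0], [1, 0, 0, -140, 0], [1, 0, 0, -140, 0], [1, 0, 0, -140, 0]]]'

```text
clock: 28.0
eef_pos: [569.7, -120.0, 233.4]
eef_rot: [3.141, -0.002, -3.07]
wrist_force: [0.3, -0.0, -0.3]
finger_gap: 94.3
```

```bash
python3 - <<'E'
from h import *
c=shot('wrist'); save(c,'w5.png'); p,e=panel(c); print(p.round(2),e)
p=(601.05,24.45,4.11)
for t,g in [('pale_bottle',(627.5,79)),('dark_bottle',(642,-115)),('amber_bottle',(635,-17))]:
    r=find(c,t,np.array(g,float),BOT,10); print(t,r,[w2p(p,q[0]).round(1) for q in r])
for t,g in [('pale_dish',(556,75)),('amber_dish',(563,-23)),('dark_dish',(570,-120))]:
    r=find(c,t,np.array(g,float),DISH,10); print(t,r,[w2p(p,q[0]).round(1) for q in r])
for d in manip.silhouettes('grey_tile',c):
    v,u=np.nonzero(d['pixels']); P=np.array([ray(c,p,6)[:2] for p in zip(u,v)],np.float32); print('tile',d['conf'],d['rect'],cv2.minAreaRect(P))
plan((532,-337,95,140),(532,-337,95,184.1-90))
E
```

```text
[600.74  24.14   4.04] 0.3978114201330531
pale_bottle [([628.3, 80.2], np.float64(0.9), 0.67)] [array([31.2, 53.7])]
dark_bottle [([642.7, -114.1], np.float64(0.5), 0.88)] [array([  31.6, -141.2])]
amber_bottle [([633.5, -22.6], np.float64(3.5), 0.85)] [array([ 29. , -49.3])]
pale_dish [([555.9, 74.4], np.float64(0.5), 0.75)] [array([-41.5,  53.1])]
amber_dish [([564.0, -23.2], np.float64(0.7), 0.91)] [array([-40.4, -44.9])]
dark_dish [([570.3, -121.0], np.float64(0.2), 0.94)] [array([ -41.1, -142.9])]
tile 0.98 [124.5, 107.5, 56.8, 49.2] ((533.520263671875, -337.4075012207031), (52.159114837646484, 53.206336975097656), 49.062583923339844)
tile 0.86 [33.8, 96.8, 53.0, 43.6] ((522.8172607421875, -449.05206298828125), (53.63471984863281, 56.70899200439453), 13.250289916992188)
tile 0.68 [106.3, 216.4, 64.8, 52.6] ((686.539794921875, -361.10760498046875), (59.51034164428711, 103.53189086914062), 28.178726196289062)
now [ 570.  -120.1  234.8] yaw -175.9 gap 93.9 t 28.4
  delta [  53.4 -213.6  139.8] roll 44.1
  delta [  53.4 -213.6  139.8] roll 90.0
```

View pics/w5.png

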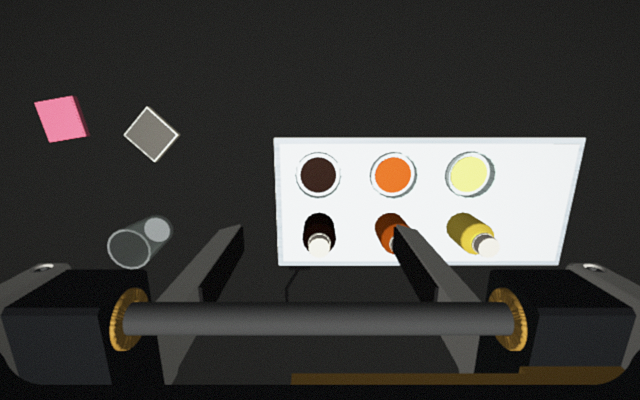

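Call:
send_rows --series '[[[1, 10, -40, 20, 7.5], [1, 20, -80, 40, 15], [1, 30, -120, 65, 22], [1, 40, -160, 90, 30], [1, 52.5, -200, 115, 37.5], [1, 52.5, -213.8, 125, 44.3], [1, 52.5, -213.8, 125, 44.3], [1, 52.5, -213.8, 125, 44.3], [1, 52.5, -213.8, 125, 44.3], [1, 52.5, -213.8, 125, 44.3]]]'

```text
clock: 29.4
eef_pos: [533.6, -336.2, 111.0]
eef_rot: [3.141, 0.001, 2.443]
wrist_force: [0.5, 0.0, -1.0]
finger_gap: 94.4
```

```bash
cat >> h.py <<'E'
def tile(c,guess,z0=0):
    d=[d for d in manip.silhouettes('grey_tile',c)]; W=np.linalg.inv(c['W']); out=[]
    box=np.array([[x,y,z] for x in(-25,25) for y in(-25,25) for z in(0,8)],float)+[0,0,z0]
    for e in d:
        cs,_=cv2.findContours(e['pixels'].astype(np.uint8),0,cv2.CHAIN_APPROX_NONE); k=max(cs,key=cv2.contourArea)[:,0].astype(float)
        def res(p):
            t=np.radians(p[2]); B=box[:,:2]@np.array([[np.cos(t),np.sin(t)],[-np.sin(t),np.cos(t)]])+p[:2]
            q=np.c_[B,box[:,2]]@W[:3,:3].T+W[:3,3]; uv=np.c_[c['cx']+c['f']*q[:,0]/q[:,2],c['cy']+c['f']*q[:,1]/q[:,2]]
            h=cv2.convexHull(uv.astype(np.float32)); return [cv2.pointPolygonTest(h,(float(a),float(b)),True)-.5 for a,b in k]
        s=least_squares(res,guess,loss='soft_l1',diff_step=1e-4,x_scale=[1,1,1])
        if np.hypot(s.x[0]-guess[0],s.x[1]-guess[1])<40: out.append((s.x.round(2).tolist(),round(np.abs(s.fun).mean(),2),round(e['conf'],2)))
    return out
E
python3 - <<'E'
from h import *
c=shot('wrist'); print(tile(c,(533,-337,49.5))); save(c,'w6.png')
plan((533,-337,12,139.6))
E
```

```text
[([533.56, -338.1, 48.92], np.float64(0.35), 0.76)]
now [ 533.4 -336.5  110.6] yaw 139.91 gap 94.2 t 29.5
  delta [ 0.1 -0.6 98.6] roll 0.31
```

View pics/w6.png

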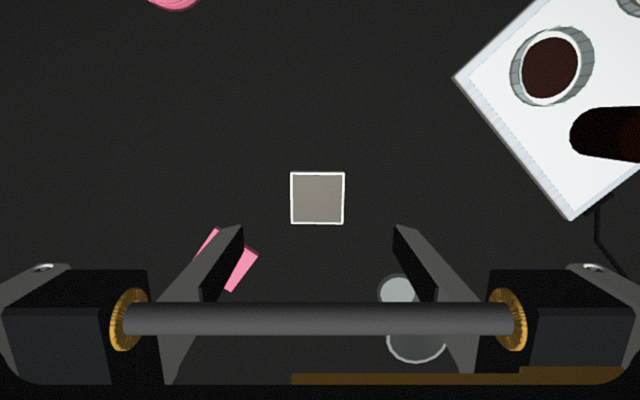

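Grey face with white border at (317,198) is the ceramic tile. The pink one at (225,258) stays.

Call:
send_rows --newtons 10 --series '[[[1, -0.6, -0.8, 40, 0.8], [1, -0.6, -0.8, 75, 0.8], [1, -0.6, -0.8, 92, 0.8], [1, -0.6, -0.8, 98, 0.8], [1, -0.6, -0.8, 100.3, 0.8], [1, -0.6, -0.8, 100.3, 0.8], [0.4, -0.6, -0.8, 100.3, 0.8], [0.4, -0.6, -0.8, 100.3, 0.8], [0.4, -0.6, -0.8, 100.3, 0.8], [0.4, -0.6, -0.8, 100.3, 0.8]]]'

```text
clock: 30.5
eef_pos: [533.0, -338.2, 9.9]
eef_rot: [3.142, 0.0, 2.426]
wrist_force: [-0.5, -0.3, 0.5]
finger_gap: 65.2
```

Call:
send_rows --series '[[[0.4, 0, 0, 0, 0], [0.4, 0, 0, 0, 0], [0.4, 0, 0, 0, 0], [0.4, 0, 0, 0, 0], [0.4, 0, 0, -20, 0], [0.4, 0, 0, -50, 0], [0.4, 0, 0, -90, 0], [0.4, 0, 0, -110, 0], [0.4, 0, 0, -110, 0], [0.4, 0, 0, -110, 0]]]'

```text
clock: 31.5
eef_pos: [532.6, -337.9, 118.7]
eef_rot: [-3.142, -0.001, 2.426]
wrist_force: [-0.1, 1.3, -0.7]
finger_gap: 50.0
```

```bash
python3 - <<'E'
from h import *
plan((549.2,174.1,120,184.1))
E
```

```text
now [ 532.6 -337.9  118.7] yaw 139.0 gap 50.0 t 31.5
  delta [323.4 397.3  -1.1] roll -45.1
```

Call:
send_rows --series '[[[0.4, 29, 36, -2, -5], [0.4, 58, 72, -4, -10], [0.4, 88, 108, -6, -15], [0.4, 118, 144, -6, -20], [0.4, 147, 180, -6, -25], [0.4, 176, 216, -6, -30], [0.4, 206, 252, -6, -35], [0.4, 235, 288, -6, -40], [0.4, 265, 325, -6, -45.1], [0.4, 294, 361, -3, -45.1]]]'

```text
clock: 32.5
eef_pos: [547.0, 129.1, 121.0]
eef_rot: [-3.141, -0.002, -3.067]
wrist_force: [2.0, 0.5, -0.1]
finger_gap: 49.5
```

Call:
send_rows --series '[[[0.4, 0, 0, 0, 0], [0.4, 0, 0, 0, 0], [0.4, 0, 0, 0, 0]]]'

```text
clock: 32.8
eef_pos: [547.5, 126.3, 121.5]
eef_rot: [-3.141, -0.002, -3.071]
wrist_force: [0.6, 0.0, -0.2]
finger_gap: 49.7
```

```bash
python3 - <<'E'
from h import *
plan((549.2,174.1,90,184.1),(549.2,174.1,30,184.1))
E
```

```text
now [547.5 126.3 121.5] yaw -175.95 gap 49.7 t 32.8
  delta [-5.1 47.6 31.5] roll -0.05
  delta [-5.2 47.6 91.5] roll -0.05
```

Call:
send_rows --series '[[[0.4, -2.6, 23, 5, 0], [0.4, -5.2, 47, 15, 0], [0.4, -5.2, 47, 35, 0], [0.4, -5.2, 47, 60, 0], [0.4, -5.2, 47, 80, 0], [0.4, -5.2, 47, 90, 0], [0.4, -5.2, 47, 92, 0], [0.4, -5.2, 47, 92, 0], [0.4, -5.2, 47, 92, 0], [0.4, -5.2, 47, 92, 0]]]'

```text
clock: 33.8
eef_pos: [550.2, 174.5, 31.5]
eef_rot: [3.141, 0.001, -3.07]
wrist_force: [0.1, 0.2, -0.5]
finger_gap: 49.5
```

```bash
python3 - <<'E'
from h import *
plan((549.3,173.3,20.4,184.1))
E
```

```text
now [550.2 174.5  31.5] yaw -175.91 gap 49.5 t 33.8
  delta [ 1.  -1.1 11.1] roll -0.01
```

Call:
send_rows --series '[[[0.4, 0.6, -0.8, 5, 0], [0.4, 0.6, -0.8, 9, 0], [0.4, 0.6, -0.8, 10.5, 0], [0.4, 0.6, -0.8, 11, 0], [0.4, 0.6, -0.8, 11, 0], [0.58, 0.6, -0.8, 11, 0], [0.72, 0.6, -0.8, 11, 0], [0.72, 0.6, -0.8, 11, 0], [0.72, 0.6, -0.8, 11, 0], [0.72, 0.6, -0.8, 5, 0]]]'

```text
clock: 34.8
eef_pos: [548.7, 173.5, 25.1]
eef_rot: [-3.141, -0.001, -3.07]
wrist_force: [-0.2, 0.3, 0.1]
finger_gap: 67.6
```

Call:
send_rows --series '[[[0.72, 0, 0, -30, 0], [0.72, 0, 0, -70, 0], [0.72, 0, -40, -110, 0], [0.72, 30, -80, -150, 0], [0.72, 30, -120, -190, 0], [0.72, 30, -160, -210, 0], [0.72, 30, -160, -210, 0], [0.72, 30, -160, -210, 0], [0.72, 30, -160, -210, 0]]]'

```text
clock: 35.7
eef_pos: [530.4, 12.5, 234.7]
eef_rot: [3.141, -0.001, -3.07]
wrist_force: [-0.7, 0.0, -0.5]
finger_gap: 67.6
```

```bash
python3 - <<'E'
from h import *
c=shot('wrist'); save(c,'w7.png'); p,e=panel(c); print(p.round(2),e)
p=(601.0,24.3,4.08)
for t,g,pr in [('pale_bottle',(627.5,79),BOT),('dark_bottle',(642,-115),BOT),('amber_bottle',(635,-17),BOT),('pale_dish',(556,75),DISH),('amber_dish',(563,-23),DISH),('dark_dish',(570,-120),DISH)]:
    r=find(c,t,np.array(g,float),pr,10); print(t,r,[w2p(p,q[0]).round(1) for q in r])
for r in tile(c,(549,173,4),10): print('tile',r,w2p(p,r[0][:2]))
E
```

```text
[600.29  24.21   3.86] 0.5446349997183931
pale_bottle [] []
dark_bottle [] []
amber_bottle [] []
pale_dish [] []
amber_dish [([563.5, -22.7], np.float64(0.8), 0.73)] [array([-40.7, -44.2])]
dark_dish [([570.4, -120.7], np.float64(0.7), 0.62)] [array([ -40.8, -142.5])]
tile ([549.96, 172.37, 3.49], np.float64(0.35), 0.94) [-40.37557625 151.32620177]
```

View pics/w7.png

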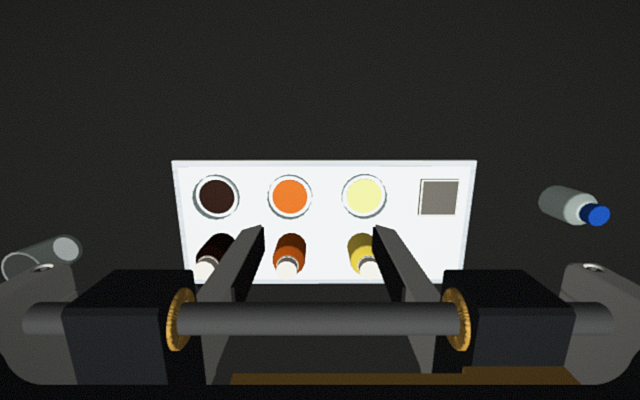

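```bash
python3 - <<'E'
from h import *
p=(601.0,24.3,4.08)
for cam in ['scene','side']:
    c=shot(cam)
    for t,g,pr,z in [('pale_bottle',(627.5,79),BOT,10),('dark_bottle',(642,-115),BOT,10),('amber_bottle',(635,-17),BOT,10),('pale_dish',(556,75),DISH,10),('solvent_bottle',(545,336),BOT,0),('beaker',(667,-340),BEAK,0)]:
        r=find(c,t,np.array(g,float),pr,z); print(t,r,[w2p(p,q[0]).round(1) for q in r])
print(tool()[1]['clock'])
manip.sign_off()
E
```

```text
pale_bottle [([628.2, 81.6], np.float64(0.8), 0.57)] [array([31.2, 55.2])]
dark_bottle [([641.3, -112.7], np.float64(0.6), 0.92)] [array([  30.5, -139.5])]
amber_bottle [([635.6, -14.8], np.float64(1.2), 0.93)] [array([ 31.7, -41.5])]
pale_dish [([555.6, 73.1], np.float64(1.2), 0.71)] [array([-41.8,  51.9])]
solvent_bottle [([546.6, 338.2], np.float64(1.0), 0.79)] [array([-31.9, 317. ])]
beaker [([664.0, -338.1], np.float64(1.5), 0.92)] [array([  37.1, -366. ])]
pale_bottle [([629.4, 78.9], np.float64(0.2), 0.74)] [array([32.2, 52.4])]
dark_bottle [([641.5, -116.5], np.float64(0.3), 0.88)] [array([  30.4, -143.3])]
amber_bottle [([635.9, -17.0], np.float64(0.1), 0.65)] [array([ 31.9, -43.7])]
pale_dish [([558.0, 71.0], np.float64(0.2), 0.59)] [array([-39.6,  49.6])]
solvent_bottle [([546.6, 338.2], np.float64(0.3), 0.5)] [array([-31.9, 317. ])]
beaker [([668.0, -339.2], np.float64(1.5), 0.79)] [array([  41. , -367.3])]
36.8
the job is handed in; nothing more can be done
```

The layout is done and handed in at 36.8 s, in the order asked: amber bottle first, then the pale, amber and dark dishes, then the ceramic grey tile.

The last checks, as positions on the panel in mm:

| Thing | Measured position | Note |
|---|---|---|
| Pale bottle | (31, 54) | not shifted, within 2–3 mm |
| Amber bottle | (31, -44) | midpoint of the other two is -44 |
| Dark bottle | (31, -142) | not shifted, within 2–3 mm |
| Dishes | x about -41, centres about 98 mm apart | about 2 cm clear of the bottles |
| Tile | (-40, 151) | square to the panel within about 0.5° |

- **Bystanders:** the solvent bottle and beaker read the same as at the start, within 2–5 mm. The pink look-alikes were never touched, and nothing tipped over.
- **Disagreements:**
  - The side and scene cameras put the pale dish 1–4 mm further right than the wrist camera (y = 50–52 against 53). The scene camera also put the amber bottle at -41.5. Both are about within the calibration error and the networks' scatter, so I left them.
  - The last wrist picture had the bottles and the pale dish undetected, the bottles being partly behind the fingers. I confirmed those from the other cameras and by eye.
- **One contact:** the pale dish first touched down with about 14 N, and I corrected it before release.

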